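Clip a slab-glass sample into the strain viewer

TASK

Load the blue glass sample into the strain viewer: hold the spring clip open by pressing its long thumb plate down with one fingertip, and meanwhile gently push the sample along its track with the other fingertip, under the clip's raised rubber foot and right up to the end stop. Then let the clip come down on the glass and move clear. Only push the sample, never pick it up or carry it, and leave the other things where they are.

Things in the scene. Friction and masses are not known exactly. Their poses are not given: they have to be found in the camera images.
- stage: strain viewer, fixed on the worktop: grey light base with flat top (the stage) 24 mm above the worktop, and a black flap folded back at its far end. Origin at worktop height, under the place where the loaded sample's centre belongs; x = push direction along the track, y = towards the clip's hinge and thumb plate, z up. The base spans x -100..+58, y -42..+50 mm; all other offsets use these axes
- home (a point): point on the stage where the centre of the loaded sample's underside belongs. Two side strips 6 mm high, 54 mm apart inside and 5 mm wide form the track from x -78 to +22 mm of here; before that, to x -100 mm, the top is flat and open. The end stop is a bar across the track, 7 mm high, its face at x +18 mm
- clip_lever (a joint): angle of the sprung rocker clip. 0 = at rest, the sample cannot pass under the foot; 0.40 = thumb plate pressed to its stop, foot 14 mm above the stage; above 0.30 the 10 mm sample passes freely; about 0.25 when the foot rests on the sample. The stop is reached with 4 to 10 N on the plate, and the clip springs back when let go. Hinge pin along stage x at y +42, 38 mm above the worktop
- clip_foot (a point): lowest point, at rest, of the clip's black rubber foot (14 mm wide: stage x -7..+7 mm, y about +16 mm), moving with the clip. At rest it hangs 3 to 4 mm above the stage
- thumb_plate (a point): middle of the top of the clip's polished steel thumb plate, moving with it; 80 mm long (stage x -93..-13 mm), 28 mm wide. Fully pressed it is level at stage y +54..+82 mm, its top 27.5 mm above the worktop (3.5 mm above the stage); at rest its middle is about 39 mm up and it slopes up away from the hinge. Slippery: a fingertip slides easily along it while pressing
- blue_sample: clear blue, square-cut slab of glass, 36 mm (its x) x 52 mm (its y) x 10 mm thick, loose, about 47 g, lying between the strips of the track, 42 to 52 mm short of its home, not yet under the clip; the fingertip that pushes it fits behind it, between the strips. Origin at the centre of its underside
- yellow_sample: yellow slab of glass, 45 x 45 x 10 mm, loose on the worktop beside the viewer; leave alone. Origin at the centre of its underside
- pink_sample: pink slab of glass, 38 x 50 x 10 mm, loose on the worktop beside the viewer; leave alone. Origin at the centre of its underside
- flux_bottle: small brown dropper bottle, 34 mm wide, 102 mm high, loose; leave alone. Origin at the centre of its underside
- pin_jar: jar with dark lid, 44 mm wide, 105 mm high, loose; leave alone. Origin at the centre of its underside
- solder_spool: grey spool of solder wire, 51 x 61 x 38 mm, loose; leave alone. Origin at its underside
Things that resemble listed ones, but are neither listed nor needed, are in the scene too. Leave any orange or red look-alike of the blue_sample alone.

How it is judged:
On the way, in this order (a step that is already met when the one before it is completed fails the run):
1. a finger holds the clip open while the sample is still short of it (value of joint clip_lever above 0.3 rad and x of blue_sample in the frame of stage below -0.023 m and contact force between the fingers and clip_lever above 0.5 N), for 0.1 s.
2. the sample is pushed up to the end stop while a finger still holds the clip open (value of joint clip_lever above 0.29 rad and x of blue_sample in the frame of stage above -0.003 m and contact force between the fingers and clip_lever above 0.5 N), for 0.2 s.
At the end, for the whole second after the job is handed in: The blue sample lies flat on the stage inside the track, within 3 mm of its place against the end stop and square to it within 0.10 rad, at rest, with the released clip's foot resting on it (clip angle 0.20 to 0.285 rad) (x of blue_sample in the frame of stage between -0.003 and 0.003 m and y of blue_sample in the frame of stage between -0.003 and 0.003 m and z of blue_sample in the frame of stage between 0.021 and 0.027 m and angle between the x axis of blue_sample and the x axis of stage, either way round below 0.1 rad and value of joint clip_lever between 0.2 and 0.285 rad and linear speed of blue_sample below 0.01 m/s); the robot touches nothing.
It fails at once if the sample is lifted or tipped instead of being pushed along the stage (z of blue_sample in the frame of stage above 0.031 m or z of blue_sample in the frame of stage below 0.018 m or angle between blue_sample's own z axis and vertical above 0.2 rad).
It fails at once if the glass is pushed roughly (more than 30 N) (contact force between the fingers and blue_sample above 30 N).
It fails at once if the sample is rammed against the closed clip (more than 15 N) (contact force between clip_lever and blue_sample above 15 N and x of blue_sample in the frame of stage below -0.005 m).
It fails at once if another sample, bottle, jar or spool is moved more than 15 mm (distance of any of yellow_sample, pink_sample, flux_bottle, pin_jar, solder_spool from where it was at the start of the episode above 0.015 m).
It also fails if it takes over 54 s, if anything falls off the work surface, if the arm or the gripper's body presses on something with over 40 N, if the wrist force passes 120 N, or if a joint passes its speed limit or range.

ROBOT

A 6-joint arm with a two-finger parallel gripper is mounted at the origin on a cart in front of the work surface, level with it; the furniture and walls round the work are solid. World frame = base frame: x ahead of the robot, y to its left, z up, the work surface at z = 0. Lengths are in m, angles in rad, forces in N, time in s.
With the tool pointing down it reaches from about 0.25 to 0.725 m from the base axis. Payload 4 kg.
Tool frame: the origin (TCP) lies on the centre line of the jaws, within the pads' length; the fingertips stand tip_reach ahead of it and the grasp point (between the pads) lies 5 mm behind it (tip_reach is the distance from the TCP to the fingertips, in m); z points along the fingers, y is the direction in which the jaws open and shut (so a half turn about z gives the same grasp; the last joint's range is limited). The gripper opens to 85 mm and grips with 20 to 120 N. Pads are 22 mm wide; open, the fingers measure 114 mm over their backs; the gripper's body (76 mm by 85 mm) begins 54 mm behind the grasp point. The pads swing forward as they close: fully open they stand 13 mm farther back than shut.
Start: joints at [0, 0.241, 0.005, 1.335, 0, 1.571], TCP at [0.5, -0, 0.245] pointing down, gripper open.
Joint ranges: [-2.72, 2.72], [-1.05, 1.87], [-1.09, 1.28], [-1.99, 2.15], [-1.42, 1.44], [-3.14, 3.14]. Speed limits (rad/s): [2.79, 2.79, 3.14, 3.14, 3.14, 3.14].

INTERFACE

Orientations are given as a unit quaternion [x, y, z, w].
In Python, from workcell import * gives the robot as it stands.
- The arm moves only by the tool arm_command, never from a script. Its arguments are lists of equal length, an entry for each row: "translation": the shift along the tool's x, y, z in cm, a list of three; "turn": the turn about the tool's z in rad; "hand": the closure, from 0 (fully open) to 1 (shut). In form: {"translation": [[x, y, z], ...], "turn": [turn, ...], "hand": [hand, ...]}. A call has 1 to 5 rows; each row is the pose to reach, as a shift and turn from the pose commanded when the call began, along the tool's axes at that moment; what a row does not reach only later rows make up. A row lasts 1/12 s, in which the tool goes at most 41.7 mm and 7.16 degrees, less where a joint would pass 70% of its speed; a pose out of reach is approached as far as the arm can. A call with a gripper value outside its range is refused whole. The fingers move at their own pace and stop on an object; the grip force is fixed at half the most. Time passes only in rows, so rows that repeat a pose let the fingers close. It gives the time, the measured TCP pose, the force and the opening at its end, in the units of the state.
- get_obs(): the state, without advancing time (a new reading comes with each control period).
- camera(name): name is "scene" or "side" or "wrist"; returns (picture, depth): 400x640x3 uint8, red, green, blue; 400x640 float32, m along the optical axis (not along the pixel's ray), 0 where there is no reading.
- camera_info(name): a dict with "mtx" (3x3 intrinsics, pixels), "world_to_cam" (4x4, takes a point from world to camera coordinates). Camera axes: x right, y down, z forward; pixel columns grow to the right and rows downward; lengths in m; the calibration is good to about 2 mm. A picture is of the moment at which its call begins: read the wrist's pose just before it. camera_info takes no time and is no camera call; for the wrist camera it gives the pose at the moment of the call.
- job_done(): hands the job in, once; it reports no verdict.
Trained networks look in the newest picture that a camera, given by its name, has taken for a name from the list of things; names that differ only in an ending like _2 or _b are one class to them, and where a whole thing is asked for, a point or a joint stands for the part that bears it (a point fixed in the world has none). Each returns a list of dicts, best first, with "conf" (0 to 1); they miss things now and then, are a little off and sometimes report something else, mostly with a low value. They report only what shows in the picture. A call takes as long as a camera call. They do not tell look-alikes from the thing itself.
- search_frame(camera, name): "location" ([row, column] in pixels, amid what is visible of it).
- spot_point(camera, name): "location" ([row, column] in pixels: a listed point, or the origin of a listed thing).
The state is a dict: "clock": time; "joint_pos": joint angles; "joint_vel": joint speeds; "tau": joint torques, N m; "eef_pos": TCP position; "tool_rot": TCP orientation; "ft_force": force on the tool from outside, world axes, zero at the start; "ft_torque": the same for the moment, N m; "grip_width": finger opening in m.
Only numpy, scipy, OpenCV 4.12 (cv2) and the standard library are available. Lean on these libraries where they do the work, as an engineer would, in place of code of your own. Each camera call takes 0.05 s, during which the arm holds its last target. There are 200 camera calls.

## Working session

There is one attempt and no reset: what is moved stays moved. The work goes in short steps, Python scripts to look and compute and a tool call to move; the robot and the scene stay as the last step left them, time stands still between calls to the robot, and variables do not carry over. Pictures are saved under pics/ and viewed, about 8 in all and at most 12, crops included, and the job is handed in when it is done.

Besides the shell and the picture viewer there is one more tool, called after "Request:" as a command line: name --pt "numbers of a row" for each row, then --argument value for the rest. arm_command: Moves the arm, as the interface text tells. Its arguments: {"type":"object","properties":{"translation":{"type":"array","items":{"type":"array","items":{"type":"number"}}},"turn":{"type":"array","items":{"type":"number"}},"hand":{"type":"array","items":{"type":"number"}}},"required":["translation","turn","hand"]}

```bash
ls; mkdir -p pics
cat > h.py <<'E'
from workcell import *
import numpy as np, cv2
def w(cam,rc,depth):
    i=camera_info(cam);K=np.array(i["mtx"]);T=np.linalg.inv(np.array(i["world_to_cam"]))
    r,c=int(round(rc[0])),int(round(rc[1]))
    d=np.median(depth[max(r-1,0):r+2,max(c-1,0):c+2])
    p=np.linalg.inv(K)@[c,r,1]*d
    return (T@[*p,1])[:3]
def onplane(cam,rc,z):
    i=camera_info(cam);K=np.array(i["mtx"]);T=np.linalg.inv(np.array(i["world_to_cam"]))
    d=T[:3,:3]@np.linalg.inv(K)@[rc[1],rc[0],1];o=T[:3,3]
    return o+d*(z-o[2])/d[2]
def proj(cam,p):
    i=camera_info(cam);q=np.array(i["world_to_cam"])@[*p,1];u=np.array(i["mtx"])@q[:3];return u[1]/u[2],u[0]/u[2]
E
python3 - <<'E'
from h import *
o=get_obs();print({k:np.round(v,3).tolist() for k,v in o.items()})
for c in("scene","side","wrist"):
    im,d=camera(c);cv2.imwrite(f"pics/{c}0.png",im[:,:,::-1]);np.save(f"{c}0.npy",d)
    for n in("home","clip_foot","thumb_plate","blue_sample","stage"):
        for r in spot_point(c,n)[:2]: print(c,n,np.round(r["location"],1),round(r["conf"],2),np.round(w(c,r["location"],d),3))
E
```

```text
pics
{'clock': 0.0, 'joint_pos': [-0.0, 0.241, 0.004, 1.335, -0.0, 1.571], 'joint_vel': [-0.001, -0.001, 0.001, 0.0, 0.001, 0.001], 'tau': [0.001, -37.232, 25.241, 0.017, 0.0, 0.0], 'eef_pos': [0.499, -0.0, 0.244], 'tool_rot': [0.707, 0.707, -0.001, -0.001], 'ft_force': [-0.424, 0.544, 0.422], 'ft_torque': [-0.06, 0.079, 0.037], 'grip_width': 0.086}
scene home [177.8 328.3] 0.97 [0.664 0.    0.024]
scene clip_foot [179.  323.8] 0.64 [0.655 0.005 0.024]
scene clip_foot [144.8 274.9] 0.53 [0.667 0.193 0.01 ]
scene thumb_plate [177.7 290.8] 0.66 [0.592 0.053 0.039]
scene blue_sample [268.8 359.6] 0.97 [ 0.525 -0.222  0.011]
scene blue_sample [212.3 395.5] 0.79 [ 0.702 -0.179  0.01 ]
scene stage [184.8 328.6] 0.73 [ 0.643 -0.022  0.031]
scene stage [218.  342.8] 0.72 [ 0.605 -0.102  0.009]
side home [205.7 335. ] 0.73 [0.662 0.002 0.025]
side clip_foot [206.7 330.1] 0.61 [ 0.649 -0.003  0.024]
side thumb_plate [196.2 303.9] 0.78 [0.59  0.044 0.038]
side blue_sample [211.  321.9] 0.73 [ 0.623 -0.041  0.031]
side blue_sample [261.6 296.6] 0.7 [ 0.541 -0.241  0.009]
side stage [217. 335.] 0.84 [ 0.653 -0.05   0.018]
side stage [205.9 334.8] 0.74 [0.662 0.002 0.025]
wrist home [181.9 461.3] 0.96 [ 0.662 -0.007  0.024]
wrist clip_foot [168.4 460.8] 0.88 [0.655 0.012 0.036]
wrist thumb_plate [132.1 412.5] 0.72 [0.595 0.052 0.039]
wrist blue_sample [316.1 350.2] 0.82 [ 0.537 -0.205  0.01 ]
wrist blue_sample [189.4 426.6] 0.64 [ 0.62  -0.013  0.034]
wrist stage [177.9 452.1] 0.61 [ 0.651 -0.002  0.024]
wrist stage [179.7 461.5] 0.61 [ 0.663 -0.004  0.024]
```

View pics/wrist0.png

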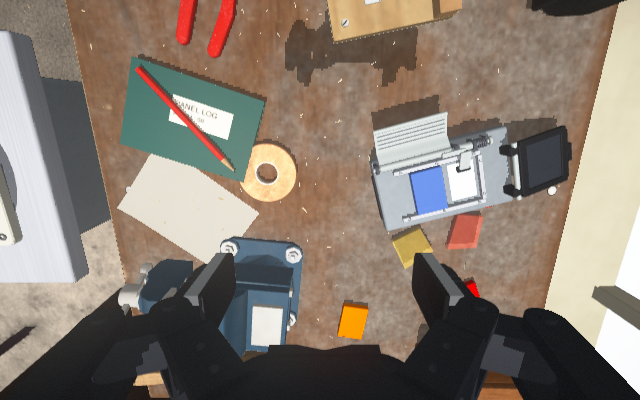

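View pics/scene0.png

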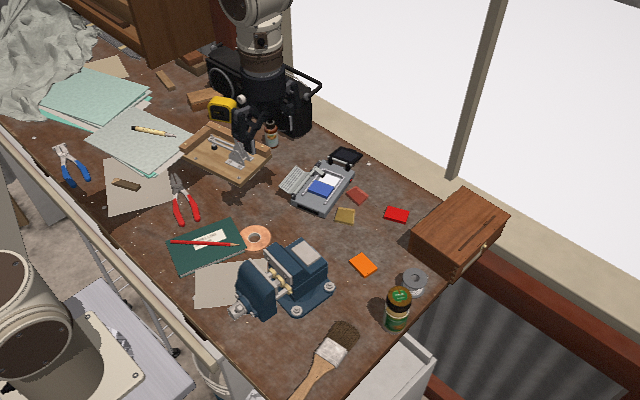

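The wrist view shows the blue slab at about (189,428) on the viewer, with the thumb plate at (138,412), the foot at (165,462) and the black flap on the right. The scene view agrees. The orange and red look-alikes lie apart from the viewer. The stage yaw is about +13°, so I'll turn the jaws across the track and look again from closer.

Request:
arm_command --pt "0.2 2 0" --pt "0.4 4 1" --pt "0.6 6 2" --pt "0.7 7 3" --pt "0.7 7.5 4" --turn '[0.12,0.24,0.36,0.48,0.6]' --hand '[0.36,0.36,0.36,0.36,0.36]'

```text
clock: 1.32
eef_pos: [0.5766, 0.0072, 0.2045]
tool_rot: [0.886, 0.464, 0.0, 0.0]
ft_force: [0.0, -1.0, -0.1]
grip_width: 0.0545
```

Request:
arm_command --pt "0 0 0" --pt "0 0 1" --pt "0 0 2" --pt "0 0 2" --pt "0 0 2" --turn '[0.12,0.24,0.36,0.48,0.6]' --hand '[0.36,0.36,0.36,0.36,0.36]'

```text
clock: 1.73
eef_pos: [0.5744, 0.007, 0.1842]
tool_rot: [0.983, 0.181, -0.001, -0.0]
ft_force: [-0.1, 0.3, 0.5]
grip_width: 0.0548
```

Request:
arm_command --pt "0 0 0" --pt "0 0 0" --pt "0 0 0" --turn '[0.12,0.14,0.14]' --hand '[0.36,0.36,0.36]'

```text
clock: 1.98
eef_pos: [0.575, 0.007, 0.1853]
tool_rot: [0.993, 0.116, -0.0, -0.0]
ft_force: [0.1, -0.1, -0.3]
grip_width: 0.0549
```

Run:
```python
from h import *
import workcell; print([n for n in dir(workcell) if n[0]!='_'], getattr(workcell,'tip_reach',None))
o=get_obs();print({k:np.round(v,4).tolist() for k,v in o.items()})
c="wrist";im,d=camera(c);cv2.imwrite("pics/w1.png",im[:,:,::-1]);np.save("w1.npy",d)
for n in("home","clip_foot","thumb_plate","blue_sample"):
    for r in spot_point(c,n)[:2]: print(c,n,np.round(r["location"],1),round(r["conf"],2),np.round(w(c,r["location"],d),4))
i=camera_info(c);K=np.array(i["mtx"]);T=np.linalg.inv(np.array(i["world_to_cam"]))
v,u=np.mgrid[:400,:640];P=np.linalg.inv(K)@np.stack([u.ravel(),v.ravel(),np.ones(u.size)])*d.ravel()
P=(T[:3,:3]@P+T[:3,3:]).T.reshape(400,640,3);np.save("P1.npy",P);np.save("I1.npy",im)
hsv=cv2.cvtColor(im,cv2.COLOR_RGB2HSV)
m=(abs(hsv[...,0].astype(int)-113)<12)&(hsv[...,1]>110)&(hsv[...,2]>100)
m=cv2.morphologyEx(m.astype('uint8'),cv2.MORPH_OPEN,np.ones((3,3)))
cs,_=cv2.findContours(m,0,2);k=max(cs,key=cv2.contourArea)
r=cv2.minAreaRect(k);b=cv2.boxPoints(r);print(r)
for q in b: print(q.round(1),onplane(c,q[::-1],0.034).round(4))
print("stage z",np.median(P[m>0][:,2]))
```

```text
['Unreachable', 'camera', 'camera_info', 'get_obs', 'job_done', 'search_frame', 'spot_point', 'tip_reach'] 0.014
{'clock': 1.9833, 'joint_pos': [0.0122, 0.4195, 0.1007, 1.2521, 0.0, 2.921], 'joint_vel': [0.0003, -0.0007, -0.0014, 0.0013, 0.001, -0.0311], 'tau': [-0.001, -45.0802, 24.689, 0.0022, 0.0002, 0.2326], 'eef_pos': [0.575, 0.007, 0.1853], 'tool_rot': [0.9932, 0.1161, -0.0001, -0.0], 'ft_force': [0.1352, -0.0969, -0.2831], 'ft_torque': [-0.0314, 0.0431, 0.015], 'grip_width': 0.0549}
wrist home [ 99.3 356.4] 0.78 [ 0.6624 -0.0014  0.0235]
wrist home [103.4 357. ] 0.41 [ 0.6592 -0.0032  0.0236]
wrist clip_foot [ 97.9 339.4] 0.63 [0.659  0.0143 0.0369]
wrist thumb_plate [161.3 284.3] 0.92 [0.5944 0.05   0.0387]
wrist blue_sample [102.3 542.3] 0.97 [ 0.7013 -0.1765  0.0099]
wrist blue_sample [255.3 506.6] 0.92 [ 0.543  -0.2086  0.0096]
((347.5, 146.5), (37.0, 29.0), 90.0)
[333. 128.] [0.633  0.0132 0.034 ]
[362. 128.] [ 0.6391 -0.0123  0.034 ]
[362. 165.] [ 0.6066 -0.0212  0.034 ]
[333. 165.] [0.6004 0.0052 0.034 ]
stage z 0.03388660637437979
```

View pics/w1.png

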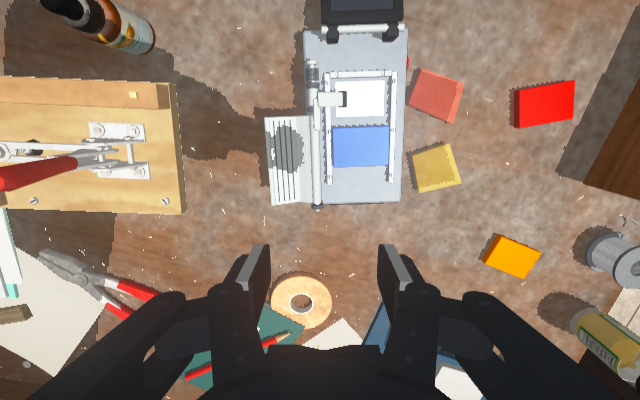

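Blue slab at columns 331–390, rows 125–168; strips run from rows 70 to 183; plate around (284,161). My colour mask caught only part of the slab, so I'll fit the frame from the point cloud.

Run:
```python
from h import *
P=np.load("P1.npy");im=np.load("I1.npy");hsv=cv2.cvtColor(im,cv2.COLOR_RGB2HSV)
sub=np.zeros((400,640),bool);sub[100:195,320:400]=1
b=sub&(hsv[...,0]>100)&(hsv[...,0]<130)&(hsv[...,1]>90)&(abs(P[...,2]-.034)<.003)
print(b.sum());q=P[b]
r=cv2.minAreaRect((q[:,:2]*1000).astype('float32'));print("sample",r,np.median(q[:,2]))
# base top: z .022-.026 
S=np.zeros_like(sub);S[25:210,300:410]=1
t=S&(abs(P[...,2]-.024)<.0015);r=cv2.minAreaRect((P[t][:,:2]*1000).astype('float32'));print("base",r,cv2.boxPoints(r).round(1).tolist())
S=np.zeros_like(sub);S[105:215,255:315]=1
t=S&(P[...,2]>.030)&(P[...,2]<.052);t=cv2.morphologyEx(t.astype('uint8'),2,np.ones((3,3)))>0
r=cv2.minAreaRect((P[t][:,:2]*1000).astype('float32'));print("plate",r,cv2.boxPoints(r).round(1).tolist())
for rr in(75,90,110,120,140,160,180):
    print(rr,[(c,round(P[rr,c,2]*1000)) for c in range(322,402,2)])
```

```text
2178
sample ((622.5030517578125, -15.360980987548828), (35.76012420654297, 51.59480667114258), 15.315695762634277) 0.03380968874597756
base ((641.7099609375, -5.867134094238281), (156.53871154785156, 91.12784576416016), 15.010804176330566) [[554.2999877929688, 17.899999618530273], [577.9000244140625, -70.0999984741211], [729.0999755859375, -29.600000381469727], [705.5, 58.400001525878906]]
plate ((598.21826171875, 44.829437255859375), (92.95564270019531, 43.4947624206543), 12.703508377075195) [[548.0999755859375, 55.79999923706055], [557.7000122070312, 13.399999618530273], [648.2999877929688, 33.79999923706055], [638.7999877929688, 76.30000305175781]]
75 [(322, 24), (324, 30), (326, 31), (328, 30), (330, 31), (332, 31), (334, 30), (336, 32), (338, 33), (340, 30), (342, 32), (344, 31), (346, 30), (348, 32), (350, 31), (352, 31), (354, 30), (356, 32), (358, 31), (360, 31), (362, 30), (364, 31), (366, 30), (368, 30), (370, 32), (372, 30), (374, 30), (376, 31), (378, 31), (380, 31), (382, 31), (384, 33), (386, 30), (388, 30), (390, 31), (392, 30), (394, 29), (396, 30), (398, 23), (400, 2
[... 1973 characters left out ...]
, (356, 33), (358, 33), (360, 34), (362, 35), (364, 32), (366, 34), (368, 34), (370, 34), (372, 34), (374, 34), (376, 34), (378, 34), (380, 35), (382, 34), (384, 35), (386, 35), (388, 33), (390, 30), (392, 29), (394, 24), (396, 24), (398, 24), (400, 24)]
180 [(322, 24), (324, 24), (326, 24), (328, 30), (330, 30), (332, 24), (334, 23), (336, 23), (338, 24), (340, 25), (342, 24), (344, 24), (346, 314), (348, 24), (350, 24), (352, 24), (354, 25), (356, 25), (358, 24), (360, 24), (362, 24), (364, 24), (366, 23), (368, 23), (370, 22), (372, 24), (374, 23), (376, 26), (378, 24), (380, 24), (382, 23), (384, 24), (386, 24), (388, 29), (390, 30), (392, 31), (394, 25), (396, 24), (398, 24), (400, 24)]
```

Request:
arm_command --pt "0.6 0.35 0" --pt "0.6 0.35 3.5" --pt "0.6 0.35 7" --pt "0.6 0.35 10.5" --pt "0.6 0.35 12" --turn '[-0.029,-0.029,-0.029,-0.029,-0.029]' --hand '[0.36,0.36,0.36,0.36,0.36]'

```text
clock: 2.65
eef_pos: [0.5785, 0.0049, 0.0607]
tool_rot: [0.992, 0.13, -0.003, -0.0]
ft_force: [0.2, -0.1, -0.2]
grip_width: 0.0546
```

Request:
arm_command --pt "0 0 0" --pt "0 0 0" --turn '[0,0]' --hand '[0.36,0.36]'

```text
clock: 2.82
eef_pos: [0.581, 0.0049, 0.0647]
tool_rot: [0.992, 0.13, -0.001, -0.0]
ft_force: [0.6, 0.2, 0.4]
grip_width: 0.0543
```

```bash
cat > look.py <<'E'
from h import *
import sys
n=sys.argv[1]
H=np.array([.663,-.0043]);a=np.radians(15.0);R=np.array([[np.cos(a),-np.sin(a)],[np.sin(a),np.cos(a)]])
o=get_obs();print({k:np.round(o[k],4).tolist() for k in("clock","eef_pos","tool_rot","ft_force","ft_torque","grip_width")})
print("tcp stage mm",((np.array(o["eef_pos"][:2])-H)@R*1000).round(1),"yaw",np.degrees(2*np.arctan2(o["tool_rot"][1],o["tool_rot"][0])).round(2))
im,d=camera("wrist");cv2.imwrite(f"pics/{n}.png",im[:,:,::-1])
i=camera_info("wrist");K=np.array(i["mtx"]);T=np.linalg.inv(np.array(i["world_to_cam"]))
v,u=np.mgrid[:400,:640];P=np.linalg.inv(K)@np.stack([u.ravel(),v.ravel(),np.ones(u.size)])*d.ravel()
P=(T[:3,:3]@P+T[:3,3:]).T.reshape(400,640,3);P[...,:2]=(P[...,:2]-H)@R;P*=1000
np.savez(f"{n}.npz",P=P,im=im,d=d)
h=cv2.cvtColor(im,cv2.COLOR_RGB2HSV)
b=(d>0)&(h[...,0]>100)&(h[...,0]<130)&(h[...,1]>90)&(abs(P[...,2]-34)<3)&(abs(P[...,1])<32)&(abs(P[...,0]+20)<60)
q=P[b]
if len(q)>50: print("sample",len(q),"x",np.percentile(q[:,0],[1,99]).round(1),"y",np.percentile(q[:,1],[1,99]).round(1),cv2.minAreaRect(q[:,:2].astype('float32')))
pl=(d>0)&(P[...,0]>-93)&(P[...,0]<-13)&(P[...,1]>55)&(P[...,1]<82)&(P[...,2]>20)&(P[...,2]<55)
for y in range(54,84,4):
    z=P[pl&(abs(P[...,1]-y)<2)]; 
    if len(z): print("plate y",y,"z",np.median(z[:,2]).round(1),len(z))
E
python3 look.py w2
```

```text
{'clock': 2.8167, 'eef_pos': [0.581, 0.0049, 0.0647], 'tool_rot': [0.9915, 0.1298, -0.0011, -0.0001], 'ft_force': [0.618, 0.2039, 0.3958], 'ft_torque': [-0.0089, 0.0044, 0.0173], 'grip_width': 0.0543}
tcp stage mm [-76.8  30.1] yaw 14.91
sample 6109 x [-57.3 -22.6] y [-26.   24.7] ((-40.25141143798828, -1.426858901977539), (35.92862319946289, 53.221168518066406), 0.5061478018760681)
plate y 54 z 36.0 234
plate y 58 z 35.5 1000
plate y 62 z 36.8 987
plate y 66 z 38.6 912
plate y 70 z 40.3 973
plate y 74 z 41.9 1013
plate y 78 z 43.7 1105
plate y 82 z 45.6 617
```

View pics/w2.png

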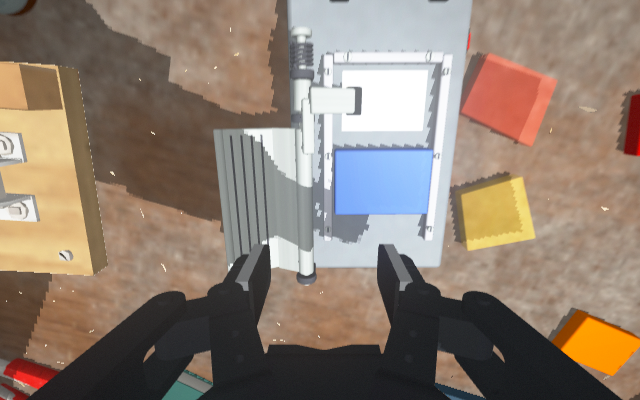

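Viewer now close: slab at columns 333–432, rows 148–214, both fingertips (265,245) and (382,245) still above. I'll measure where the fingertips sit.

Run:
```python
import numpy as np
z=np.load("w2.npz");P=z["P"]
for r in(244,247,250,255,262,270,285,300):
    print(r,[(c,*P[r,c].round(0).astype(int).tolist()) for c in(232,240,246,252,258,264,268,272)])
    print("   R",[(c,*P[r,c].round(0).astype(int).tolist()) for c in(378,382,386,392,398,404,412)])
```

```text
244 [(232, -72, 81, 44), (240, -72, 76, 44), (246, -73, 74, 42), (252, -73, 71, 41), (258, -74, 68, 40), (264, -75, 64, 39), (268, -75, 63, 37), (272, -76, 61, 35)]
   R [(378, -81, -2, 26), (382, -81, -5, 24), (386, -81, -7, 25), (392, -80, -11, 26), (398, -81, -15, 25), (404, -81, -19, 24), (412, -80, -23, 26)]
247 [(232, -74, 81, 44), (240, -75, 77, 42), (246, -75, 74, 42), (252, -76, 71, 40), (258, -65, 62, 64), (264, -65, 59, 63), (268, -67, 58, 58), (272, -78, 61, 36)]
   R [(378, -68, 4, 56), (382, -65, 3, 63), (386, -66, 1, 62), (392, -65, -2, 63), (398, -83, -15, 25), (404, -83, -18, 26), (412, -83, -24, 25)]
250 [(232, -75, 81, 45), (240, -75, 76, 45), (246, -3, 31, 195), (252, -65, 64, 66), (258, -65, 61, 66), (264, -65, 59, 66), (268, -68, 58, 59), (272, -79, 60, 37)]
   R [(378, -69, 4, 57), (382, -65, 4, 66), (386, -65, 2, 65), (392, -65, -1, 65), (398, -85, -15, 25), (404, -85, -19, 24), (412, -85, -23, 25)]
255 [(232, -78, 81, 45), (240, -79, 77, 43), (246, -69, 68, 63), (252, -65, 63, 71), (258, -65, 60, 71), (264, -66, 58, 69), (268, -71, 58, 59), (272, -82, 61, 37)
[... 675 characters left out ...]
 76), (392, -65, 3, 84), (398, -65, 0, 84), (404, -65, -2, 85), (412, -69, -8, 77)]
285 [(232, -64, 64, 97), (240, -64, 61, 97), (246, -66, 60, 93), (252, -67, 58, 93), (258, -72, 58, 84), (264, -79, 58, 73), (268, -85, 58, 64), (272, -124, 69, 2)]
   R [(378, -87, 4, 61), (382, -80, 4, 71), (386, -76, 4, 79), (392, -70, 3, 88), (398, -66, 2, 93), (404, -66, 0, 93), (412, -64, -2, 97)]
300 [(232, -64, 62, 107), (240, -64, 59, 106), (246, -70, 60, 97), (252, -73, 59, 93), (258, -79, 58, 85), (264, -86, 58, 75), (268, -137, 72, 1), (272, -138, 70, 0)]
   R [(378, -138, -10, 0), (382, -137, -12, 1), (386, -82, 4, 80), (392, -75, 4, 91), (398, -73, 2, 93), (404, -63, 4, 107), (412, -64, 1, 106)]
```

Request:
arm_command --pt "0 0 1" --pt "0 0 1.7" --pt "0 0 2.1" --pt "0 0 2.5" --pt "0 0 2.5" --turn '[0,0,0,0,0]' --hand '[0.36,0.36,0.36,0.36,0.36]'

```text
clock: 3.28
eef_pos: [0.5825, 0.0043, 0.0408]
tool_rot: [0.992, 0.129, 0.001, 0.001]
ft_force: [0.7, -2.1, 4.8]
grip_width: 0.0548
```

Request:
arm_command --pt "0 0 0.2" --pt "0 0 0.3" --pt "0 0 0.3" --turn '[0,0,0]' --hand '[0.36,0.36,0.36]'

```text
clock: 3.53
eef_pos: [0.5829, 0.0042, 0.0387]
tool_rot: [0.992, 0.129, 0.001, 0.001]
ft_force: [0.3, -3.5, 8.0]
grip_width: 0.055
```

```bash
python3 look.py w3
```

```text
{'clock': 3.5333, 'eef_pos': [0.5829, 0.0042, 0.0387], 'tool_rot': [0.9916, 0.1292, 0.0014, 0.0008], 'ft_force': [0.3177, -3.4628, 8.0087], 'ft_torque': [-0.3862, 0.1471, 0.0498], 'grip_width': 0.055}
tcp stage mm [-75.2  29. ] yaw 14.85
sample 8354 x [-59.  -24.1] y [-25.4  25.2] ((-43.820613861083984, -0.5367374420166016), (40.280731201171875, 52.228736877441406), 0.29982897639274597)
plate y 54 z 28.6 262
plate y 58 z 28.8 1721
plate y 62 z 28.8 1127
plate y 66 z 29.0 1072
plate y 70 z 29.3 1132
plate y 74 z 29.4 1075
plate y 78 z 29.7 1149
plate y 82 z 30.6 682
```

Request:
arm_command --pt "0 0 0.1" --pt "0.3 0 0.1" --pt "0.6 0 0.1" --pt "0.9 0 0.1" --pt "1.2 0 0.1" --turn '[0,0,0,0,0]' --hand '[0.36,0.36,0.36,0.36,0.36]'

```text
clock: 4.0
eef_pos: [0.5932, 0.0082, 0.0375]
tool_rot: [0.992, 0.13, 0.0, -0.0]
ft_force: [-1.9, -1.4, 7.4]
grip_width: 0.0548
```

```bash
python3 look.py w4
```

```text
{'clock': 4.0, 'eef_pos': [0.5932, 0.0082, 0.0375], 'tool_rot': [0.9916, 0.1296, 0.0002, -0.0002], 'ft_force': [-1.8807, -1.436, 7.3652], 'ft_torque': [0.045, 0.5759, 0.0911], 'grip_width': 0.0548}
tcp stage mm [-64.2  30.1] yaw 14.89
sample 8306 x [-52.3 -17. ] y [-25.3  25.2] ((-38.241981506347656, -0.36833953857421875), (52.14496612548828, 43.08778381347656), 89.65033721923828)
plate y 54 z 27.3 281
plate y 58 z 27.8 1698
plate y 62 z 27.6 981
plate y 66 z 27.5 782
plate y 70 z 27.6 967
plate y 74 z 27.4 802
plate y 78 z 27.5 882
plate y 82 z 28.2 468
```

View pics/w4.png

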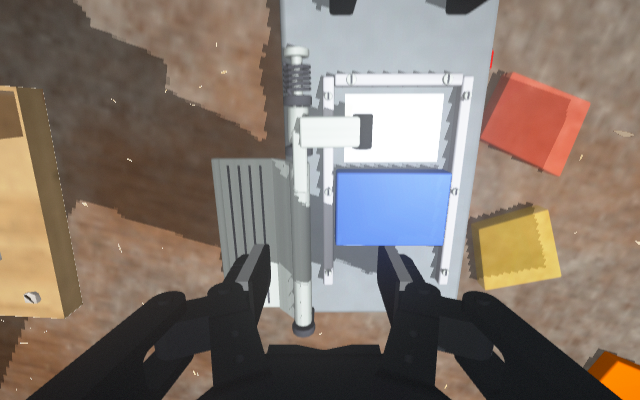

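Plate is level at 27.5 mm (fully pressed). The slab (columns 336–450, rows 170–246) is square in the track with the finger behind it. I'll keep pushing.

Request:
arm_command --pt "0.3 0 0" --pt "0.6 0 0" --pt "0.9 0 0" --pt "1.2 0 0" --pt "1.5 0 0" --turn '[0,0,0,0,0]' --hand '[0.36,0.36,0.36,0.36,0.36]'

```text
clock: 4.47
eef_pos: [0.6076, 0.0121, 0.0375]
tool_rot: [0.992, 0.13, 0.0, -0.0]
ft_force: [-2.3, -0.5, 8.1]
grip_width: 0.0548
```

Request:
arm_command --pt "0.3 0 0" --pt "0.6 0 0" --pt "0.9 0 0" --pt "1.2 0 0" --pt "1.4 0 0" --turn '[0,0,0,0,0]' --hand '[0.36,0.36,0.36,0.36,0.36]'

```text
clock: 4.88
eef_pos: [0.6214, 0.0158, 0.0375]
tool_rot: [0.992, 0.13, 0.0, -0.0]
ft_force: [-2.3, -1.1, 7.3]
grip_width: 0.055
```

```bash
python3 look.py w5
```

```text
{'clock': 4.8833, 'eef_pos': [0.6214, 0.0158, 0.0375], 'tool_rot': [0.9916, 0.1297, 0.0003, -0.0003], 'ft_force': [-2.299, -1.1089, 7.2953], 'ft_torque': [0.1135, 0.5821, 0.0419], 'grip_width': 0.055}
tcp stage mm [-35.   30.2] yaw 14.9
sample 3800 x [-23.9  12. ] y [-25.5  25.3] ((-9.121957778930664, -0.30681610107421875), (52.0848274230957, 42.71670913696289), 89.61033630371094)
plate y 54 z 27.3 232
plate y 58 z 27.9 1476
plate y 62 z 27.6 775
plate y 66 z 27.6 499
plate y 70 z 28.0 462
plate y 74 z 27.3 296
plate y 78 z 27.4 372
plate y 82 z 28.1 214
```

Request:
arm_command --pt "0.1 0 0" --pt "0.2 0 0" --pt "0.3 0 0" --pt "0.4 0 0" --pt "0.5 0 0" --turn '[0,0,0,0,0]' --hand '[0.36,0.36,0.36,0.36,0.36]'

```text
clock: 5.35
eef_pos: [0.626, 0.017, 0.0376]
tool_rot: [0.992, 0.13, 0.0, -0.0]
ft_force: [-1.9, -0.0, 6.9]
grip_width: 0.055
```

Request:
arm_command --pt "0.05 0 0" --pt "0.1 0 0" --pt "0.1 0 0" --turn '[0,0,0]' --hand '[0.36,0.36,0.36]'

```text
clock: 5.6
eef_pos: [0.6271, 0.0173, 0.0376]
tool_rot: [0.992, 0.13, 0.0, -0.0]
ft_force: [-1.9, -0.9, 7.1]
grip_width: 0.0543
```

No stop contact yet (x force still about 2 N); I'll continue in small steps.

Request:
arm_command --pt "0.05 0 0" --pt "0.1 0 0" --pt "0.1 0 0" --turn '[0,0,0]' --hand '[0.36,0.36,0.36]'

```text
clock: 5.85
eef_pos: [0.628, 0.0175, 0.0376]
tool_rot: [0.992, 0.13, 0.0, -0.0]
ft_force: [-2.5, -0.8, 6.3]
grip_width: 0.0548
```

Request:
arm_command --pt "0.05 0 0" --pt "0.1 0 0" --pt "0.1 0 0" --turn '[0,0,0]' --hand '[0.36,0.36,0.36]'

```text
clock: 6.1
eef_pos: [0.6281, 0.0175, 0.0376]
tool_rot: [0.992, 0.129, -0.001, -0.0]
ft_force: [-5.1, -1.3, 8.8]
grip_width: 0.0549
```

```bash
python3 look.py w6
```

```text
{'clock': 6.1, 'eef_pos': [0.6281, 0.0175, 0.0376], 'tool_rot': [0.9916, 0.1295, -0.0007, -0.0002], 'ft_force': [-5.0563, -1.35, 8.8229], 'ft_torque': [-0.0722, 1.0516, 0.0351], 'grip_width': 0.0549}
tcp stage mm [-28.1  30.1] yaw 14.88
sample 2776 x [-18.8  18.3] y [-25.6  25.4] ((-2.1695785522460938, -0.2620105743408203), (41.517940521240234, 51.987144470214844), 0.09105594456195831)
plate y 54 z 27.2 206
plate y 58 z 28.0 1373
plate y 62 z 27.6 674
plate y 66 z 27.6 408
plate y 70 z 36.3 378
plate y 74 z 27.3 199
plate y 78 z 27.4 275
plate y 82 z 27.9 175
```

View pics/w6.png

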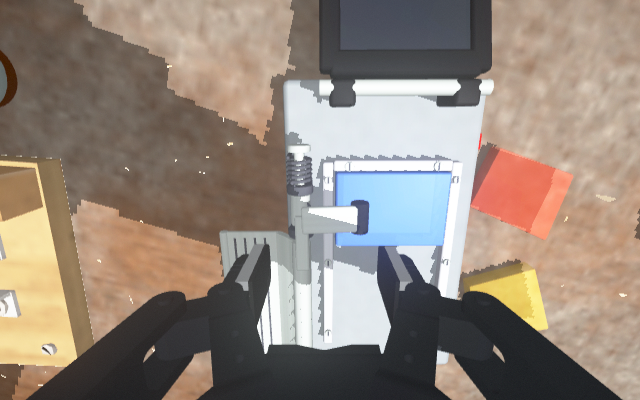

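The slab sits against the stop bar (rows 171–246, foot at (217,360) over it), and the force step confirms contact. I'll back off slightly, then release the clip by lifting straight up.

Request:
arm_command --pt "0 0 0" --pt "-0.2 0 0" --pt "-0.4 0 0" --pt "-0.5 0 0" --pt "-0.5 0 -0.3" --turn '[0,0,0,0,0]' --hand '[0.36,0.36,0.36,0.36,0.36]'

```text
clock: 6.57
eef_pos: [0.6252, 0.0169, 0.0405]
tool_rot: [0.992, 0.13, 0.001, -0.001]
ft_force: [0.6, 0.5, 3.5]
grip_width: 0.0546
```

Request:
arm_command --pt "0 0 -0.3" --pt "0 0 -0.6" --pt "0 0 -1" --pt "0 0 -2" --pt "0 0 -4" --turn '[0,0,0,0,0]' --hand '[0.36,0.36,0.36,0.36,0.36]'

```text
clock: 6.98
eef_pos: [0.6217, 0.0162, 0.0771]
tool_rot: [0.992, 0.13, -0.003, -0.0]
ft_force: [-0.5, 0.4, 0.9]
grip_width: 0.0545
```

Request:
arm_command --pt "-1 0 -3" --pt "-2 0 -6" --pt "-3 0 -9" --pt "-3 0 -9" --pt "-3 0 -9" --turn '[0,0,0,0,0]' --hand '[0.36,0.36,0.36,0.36,0.36]'

```text
clock: 7.4
eef_pos: [0.5964, 0.0084, 0.1725]
tool_rot: [0.992, 0.129, 0.003, 0.0]
ft_force: [0.7, 0.6, -0.9]
grip_width: 0.0546
```

```bash
python3 look.py w7
```

```text
{'clock': 7.4, 'eef_pos': [0.5964, 0.0084, 0.1725], 'tool_rot': [0.9916, 0.1294, 0.0027, 0.0003], 'ft_force': [0.6743, 0.5717, -0.9407], 'ft_torque': [-0.0283, -0.0009, -0.0266], 'grip_width': 0.0546}
tcp stage mm [-61.1  29.5] yaw 14.87
sample 1516 x [-18.5  15.7] y [-24.6  25.3] ((-1.0742130279541016, 0.5172939300537109), (35.13007354736328, 51.31699752807617), 0.13455525040626526)
plate y 54 z 28.7 87
plate y 58 z 27.8 359
plate y 62 z 28.3 369
plate y 66 z 28.9 374
plate y 70 z 29.4 373
plate y 74 z 30.2 374
plate y 78 z 30.9 382
plate y 82 z 31.6 199
```

View pics/w7.png

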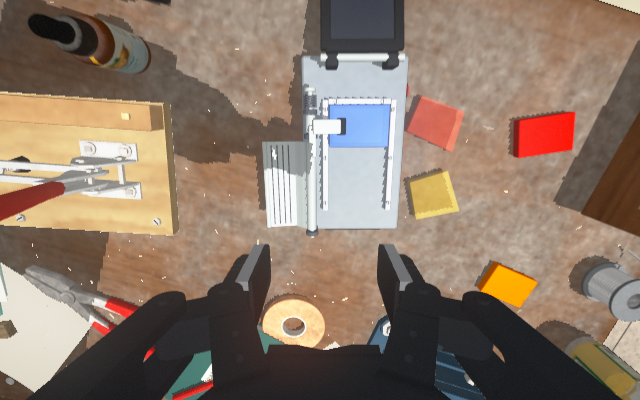

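The slab lies against the bar (rows 104–148) with the foot on it at (127,343). The plate slope of about 0.16 gives a clip angle of about 0.24. I'll do one settled check, then hand in.

```bash
python3 look.py w8
python3 - <<'E'
import numpy as np,cv2
z=np.load("w8.npz");P=z["P"];im=z["im"]
for y in(-15,-8,0):
    s=(abs(P[...,1]-y)<4)&(P[...,0]>0)&(P[...,0]<35)
    print(y,[(x,np.median(P[s&(abs(P[...,0]-x)<.8)][:,2]).round(1)) for x in range(12,30,2)])
from workcell import *
job_done()
E
```

```text
{'clock': 7.45, 'eef_pos': [0.5955, 0.0085, 0.1704], 'tool_rot': [0.9916, 0.1294, 0.0009, 0.0001], 'ft_force': [-0.5372, -0.1264, -0.3476], 'ft_torque': [0.039, -0.0095, -0.0174], 'grip_width': 0.0543}
tcp stage mm [-61.9  29.8] yaw 14.88
sample 2152 x [-18.4  16.3] y [-24.8  25.6] ((-0.8053150177001953, 0.1323680877685547), (35.673866271972656, 51.12480163574219), 0.19591018557548523)
plate y 54 z 29.3 88
plate y 58 z 28.5 367
plate y 62 z 28.9 372
plate y 66 z 29.6 381
plate y 70 z 30.2 380
plate y 74 z 30.9 387
plate y 78 z 31.6 397
plate y 82 z 32.4 204
-15 [(12, np.float64(32.1)), (14, np.float64(32.0)), (16, np.float64(32.0)), (18, np.float64(29.3)), (20, np.float64(29.2)), (22, np.float64(28.3)), (24, np.float64(22.0)), (26, np.float64(22.0)), (28, np.float64(21.8))]
-8 [(12, np.float64(32.2)), (14, np.float64(32.0)), (16, np.float64(31.9)), (18, np.float64(28.9)), (20, np.float64(28.8)), (22, np.float64(28.1)), (24, np.float64(22.0)), (26, np.float64(21.8)), (28, np.float64(21.9))]
0 [(12, np.float64(32.0)), (14, np.float64(31.9)), (16, np.float64(31.9)), (18, np.float64(28.9)), (20, np.float64(28.9)), (22, np.float64(28.0)), (24, np.float64(22.1)), (26, np.float64(21.8)), (28, np.float64(22.2))]
the job is handed in; nothing more can be done
```

The blue sample is loaded against the end stop with the clip released onto it, and the job is handed in (no verdict is reported). One fingertip held the thumb plate fully down, level at about 27.5 mm, while the other pushed the sample along the track. I stopped when the push force rose from about 2 to 5 N, then backed off, lifted clear and handed in at about 7.5 s.

**Last checks:**
- **Position:** the sample's centre measured about x −0.8 mm, y +0.1 mm from home, and it was square to within about 0.2°. The depth picture showed no gap between the glass and the stop.
- **Clip:** the thumb plate's slope puts the clip at roughly 0.24 rad, which matches the foot resting on the glass.
- **Robot:** it touched nothing, with the measured force at noise level.
- **Other things:** they looked unmoved in the pictures, but I did not measure them.

**What disagreed:**
- **Depth heights:** in the last picture they read about 2 mm low, probably because the arm was still settling.
- **Sample x readings:** they varied by 1–2 mm between pictures, which is about the calibration tolerance.

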